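# Slide a plywood sheet out over the sawing board's edge to its pencil line

### The arm

A 6-joint arm with a two-finger parallel gripper is mounted at the origin on the work surface; the furniture and walls round the work are solid. World frame = base frame: x ahead of the robot, y to its left, z up, the work surface at z = 0. Lengths are in m, angles in rad, forces in N, time in s.
With the tool pointing down it reaches from about 0.35 to 0.975 m from the base axis. Payload 4.9 kg.
Tool frame: the origin (TCP) lies between the finger pads; the fingertips stand 14 mm ahead of it and the grasp point (between the pads) lies 5 mm behind it (manip.finger_overhang is the distance from the TCP to the fingertips, in m); z points along the fingers, y is the line along which they close (so a half turn about z gives the same grasp; the last joint's range is limited). The gripper opens to 85 mm and grips with 20 to 120 N. Pads are 22 mm wide; open, the fingers measure 114 mm over their backs; the gripper's body (76 mm by 85 mm) begins 54 mm behind the grasp point. The pads swing forward as they close: fully open they stand 13 mm farther back than shut.
Start: joints at [-0.119, 0.053, 1.613, -0, 1.476, -0.119], TCP at [0.625, 0, 0.245] pointing down, gripper open.
Joint ranges: [-3.01, 3.01], [-1.01, 2.22], [0.06, 2.58], [-1.02, 4.17], [0.09, 2.62], [-3.14, 3.14]. Speed limits (rad/s): [2.57, 2.57, 3.14, 3.14, 3.14, 3.14].

### API

Orientations are given as a unit quaternion [w, x, y, z].
In Python, from plant import manip, grab_frame gives the robot as it stands.
- The arm moves only by the tool servo_tool, never from a script. Its argument "deltas" is a list that holds one entry, the list of rows, each a list of 5 numbers: the opening in per cent of the stroke, from 0 (shut) to 100 (fully open), then the shift along the world's x, y, z in m, then the turn about the world's z in degrees. A call has exactly 8 rows; each row shifts and turns the commanded pose from where the row before left it; what a row does not reach is not made up. A row lasts 1/10 s, in which the tool goes at most 50 mm and 8.59 degrees, less where a joint would pass 70% of its speed; a pose out of reach is approached as far as the arm can. A call is refused whole if a number of a shift passes 0.05 or a number of a turn 8.59, either way. A call with a gripper value outside its range is refused whole. The fingers move at their own pace and stop on an object; the grip force is fixed at half the most. Time passes only in rows, so rows that do not move let the fingers close, or fill a call up. It gives the time, the measured TCP pose, the force, the opening and the grip force at its end, in the units of the state.
- manip.state(): the state, without advancing time (a new reading comes with each control period).
- grab_frame(name): name is "scene" or "side" or "wrist"; returns a dict with "pixels" (384x512x3 uint8, red, green, blue), "z_map" (384x512 float32, m along the optical axis (not along the pixel's ray), 0 where there is no reading), "fx", "fy", "cx", "cy" (pixels), "dist" ([k1, k2, p1, p2, k3] as OpenCV has them; the pictures are not rectified), "rvec" (rotation vector, rad) and "tvec" (3), from world to camera coordinates, as OpenCV has them; the wrist camera has in their place "T_tool_cam" (4x4, takes a point from camera to tool coordinates, whose origin is the TCP and whose axes are the flange's). Camera axes: x right, y down, z forward; pixel columns grow to the right and rows downward; lengths in m; the calibration is good to about 2 mm. A picture is of the moment at which its call begins: read the wrist's pose just before it.
- manip.job_done(): hands the job in; it is judged then, once.
The state is a dict: "time": time; "joint_pos": joint angles; "joint_vel": joint speeds; "joint_efforts": joint torques, N m; "tool_pos": TCP position; "tool_rot": TCP orientation; "contact_force": force on the tool from outside, world axes, zero at the start; "ft_torque": the same for the moment, N m; "gripper_width": opening from 0.0 (shut) to 1.0 (fully open); "grasp_force": force on a finger pad.
Only numpy, scipy, OpenCV 4.12 (cv2) and the standard library are available. Lean on these libraries where they do the work, as an engineer would, in place of code of your own. Each camera call takes 0.05 s, during which the arm holds its last target. There are 200 camera calls.

### The job

The small plywood sheet lying on the sawing board is to be sawn along its pencil line. With the fingertips, gently push the sheet along the board, without lifting or gripping it, until the end marked with a pencilled cross sticks out over the board's metal-faced edge and the pencil line lies right along that edge, within 5 mm over its whole length; leave it there lying flat. Leave the eraser, the pencil, the sanding block and the screw jar where they are.

Things in the scene. Friction and masses are not known exactly. Their poses are not given: they have to be found in the camera images.
- saw_board: Sawing board: dark wooden slab fixed on the work surface, 240 (x) x 270 (y) x 25 mm high, flat top without a fence. Origin at the centre of its underside; x points, level, to its metal-faced edge (the side away from the robot; the board is turned at most about 40 degrees), y along that edge to the left, z up. It does not move when pushed.
- saw_edge (a point): Middle of the top of the sawing board's straight metal-faced edge (a 12 mm wide alloy strip flush with the top): 120 mm along the board's x from its origin, 25 mm up. Axes as the board's: x points straight out over the edge, y runs along the edge.
- sheet: Loose pale plywood sheet on the sawing board, 120 (x) x 110 (y) x 6 mm thick, 0.06 to 0.13 kg; slides, and stays where left. Origin: centre of its underside. x points to the end with a pencilled cross, which faces the metal-faced edge within 12 degrees. A dark 3 mm pencil line crosses its top parallel to y, 25 mm ahead (+x) of the origin, 35 mm short of the crossed end. Rear edge: 60 mm behind the origin.
- line_left (a point): Left (+y) end of the pencil line, on the sheet's top at its side edge: 25 mm ahead of and 55 mm to the left of the sheet's origin, 6 mm up.
- line_right (a point): Right (-y) end of the pencil line, on the sheet's top at its side edge: 25 mm ahead of and 55 mm to the right of the sheet's origin, 6 mm up.
- eraser: Two-colour eraser, 20 x 40 x 13 mm, lying on the sawing board left of the sheet. Bystander. Origin at the centre of its underside, long axis y.
- pencil: Pencil, 117 mm long (y), 7 mm thick, lying on the sawing board right of the sheet. Bystander. Origin at the middle of its underside.
- sand_block: Cork sanding block, 41 x 69 (y) x 26 mm, on the work surface right of the sawing board. Bystander. Origin at the centre of its underside.
- screw_jar: Clear jar with a red lid, 65 mm across, 99 mm high, on the work surface left of the sawing board. Bystander. Origin at the centre of its underside.
Mind the look-alikes: they are no part of the job. What is meant by the sheet is not blue, and is the larger of those in its own colour.

How it is judged:
By the outcome, as a careful person would: the job done as asked, in the order asked, and still so for the second after the job is handed in, with the robot touching nothing.
It also fails if it takes over 40 s, if anything falls off the work surface, if the arm or the gripper's body presses on something with over 40 N, if the wrist force passes 120 N, or if a joint passes its speed limit or range.

## Working session

There is one attempt and no reset: what is moved stays moved. The work goes in short steps, Python scripts to look and compute and a tool call to move; the robot and the scene stay as the last step left them, time stands still between calls to the robot, and variables do not carry over. Pictures are saved under pics/ and viewed, at most 10 in all, crops included, and the job is handed in when it is done.

Besides the shell and the picture viewer there is one more tool, called after "Request:" by a JSON object that holds its "op" and its "data", one argument or row to a line. servo_tool: Moves the arm, as the interface text tells. Its arguments: {"type":"object","properties":{"deltas":{"type":"array"}},"required":["deltas"]}

```bash
mkdir -p pics
cat > h.py <<'E'
import numpy as np, cv2
from plant import manip, grab_frame
from scipy.spatial.transform import Rotation as R
def get(name):
    s=manip.state(); f=grab_frame(name)
    K=np.array([[f["fx"],0,f["cx"]],[0,f["fy"],f["cy"]],[0,0,1]]); d=np.array(f["dist"],float)
    if "rvec" in f and f["rvec"] is not None:
        Rc=cv2.Rodrigues(np.array(f["rvec"],float))[0].T; o=-Rc@np.array(f["tvec"],float).ravel()
    else:
        q=s["tool_rot"]; Rt=R.from_quat([q[1],q[2],q[3],q[0]]).as_matrix(); T=np.array(f["T_tool_cam"])
        Rc=Rt@T[:3,:3]; o=np.array(s["tool_pos"])+Rt@T[:3,3]
    return dict(img=cv2.cvtColor(f["pixels"],cv2.COLOR_RGB2BGR),z=f["z_map"],K=K,d=d,Rc=Rc,o=o)
def plane(c,px,h):
    u=cv2.undistortPoints(np.array(px,float).reshape(-1,1,2),c["K"],c["d"]).reshape(-1,2)
    r=np.c_[u,np.ones(len(u))]@c["Rc"].T
    return c["o"]+r*((h-c["o"][2])/r[:,2])[:,None]
def proj(c,P):
    P=np.array(P,float).reshape(-1,3)
    return cv2.projectPoints((P-c["o"])@c["Rc"],np.zeros(3),np.zeros(3),c["K"],c["d"])[0].reshape(-1,2)
E
python3 - <<'E'
from h import *
a=get("scene");b=get("wrist");s=get("side")
np.save("pics/a.npy",a,allow_pickle=True);np.save("pics/b.npy",b,allow_pickle=True)
cv2.imwrite("pics/s1.png",cv2.resize(a["img"],(800,600)))
cv2.imwrite("pics/w1.png",np.hstack([cv2.resize(b["img"],(400,300)),cv2.resize(s["img"],(400,300))]))
print(a["o"],b["o"],s["o"])
E
```

```text
[-0.30539168 -0.25560177  0.78677126] [0.62562121 0.06543778 0.37221391] [ 0.50865413 -0.44986084  0.66679989]
```

View pics/s1.png

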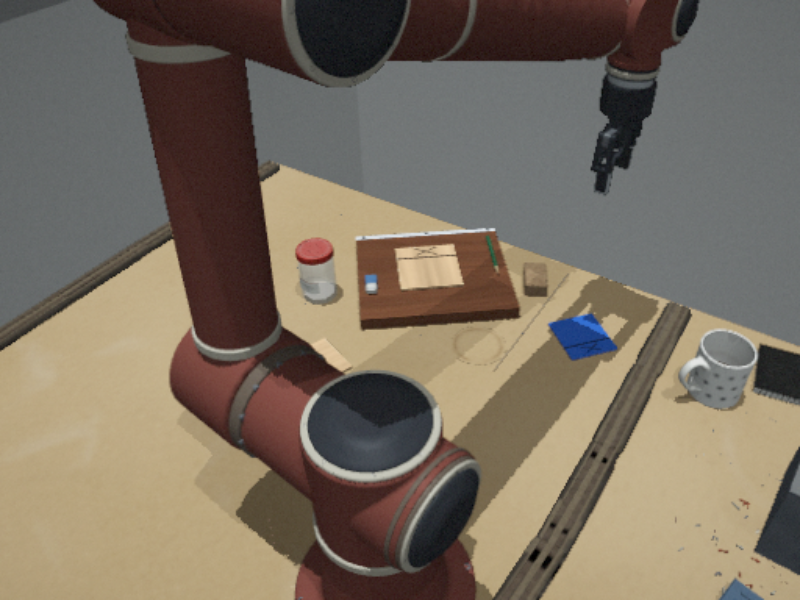

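View pics/w1.png

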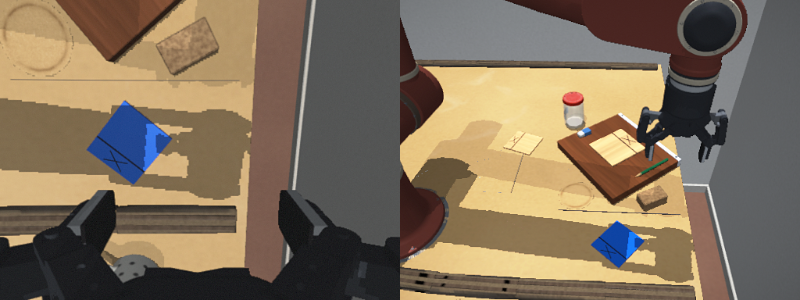

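The scene shows three candidates (800x600 px). The pale sheet lies on the dark board at (428,267), a blue one at (582,337) and a smaller pale one on the table at (330,355). The one meant is the first: not blue, the larger of the pale ones, and on the board. The metal edge runs (358,237)-(495,232). I'll confirm it in a crop and measure.

```bash
cat >> h.py <<'E'
def sheet_board(c,seed):
    """sheet quad corners (px), from pale blob nearest seed pixel"""
    hsv=cv2.cvtColor(c["img"],cv2.COLOR_BGR2HSV)
    m=((hsv[...,2]>150)&(hsv[...,1]>40)&(hsv[...,0]<30)).astype(np.uint8)
    m=cv2.morphologyEx(m,cv2.MORPH_CLOSE,np.ones((7,7)))
    m=cv2.morphologyEx(m,cv2.MORPH_OPEN,np.ones((3,3)))
    n,l=cv2.connectedComponents(m); k=l[seed[1],seed[0]]
    cn=max(cv2.findContours((l==k).astype(np.uint8),cv2.RETR_EXTERNAL,cv2.CHAIN_APPROX_NONE)[0],key=cv2.contourArea)
    return cn.reshape(-1,2)
E
python3 - <<'E'
from h import *
a=get("scene");s=get("side")
for nm,c,seed in(("a",a,(274,172)),("s",s,(279,188))):
    cn=sheet_board(c,seed); w=plane(c,cn,0.031)
    r=cv2.minAreaRect(w[:,:2].astype(np.float32)); print(nm,len(cn),r, cn.min(0),cn.max(0))
    print(np.round(cv2.boxPoints(r),4).tolist())
A=a["img"][140:220,215:345];S=s["img"][130:270,190:360]
cv2.imwrite("pics/c1.png",np.vstack([cv2.resize(A,(520,320),interpolation=cv2.INTER_CUBIC)[:300],cv2.resize(S,(520,428),interpolation=cv2.INTER_CUBIC)[:300]]))
E
```

```text
a 126 ((0.5232141613960266, 0.27229735255241394), (0.12181659042835236, 0.1116708293557167), 39.11032485961914) [253 156] [295 184]
[[0.4406999945640564, 0.27720001339912415], [0.5112000107765198, 0.19059999287128448], [0.6057000160217285, 0.26739999651908875], [0.5353000164031982, 0.3540000021457672]]
s 153 ((0.5206607580184937, 0.2684894800186157), (0.12967151403427124, 0.1150934249162674), 39.192848205566406) [239 165] [312 211]
[[0.4339999854564667, 0.2721000015735626], [0.5067999958992004, 0.18289999663829803], [0.6072999835014343, 0.26489999890327454], [0.534500002861023, 0.35409998893737793]]
```

View pics/c1.png

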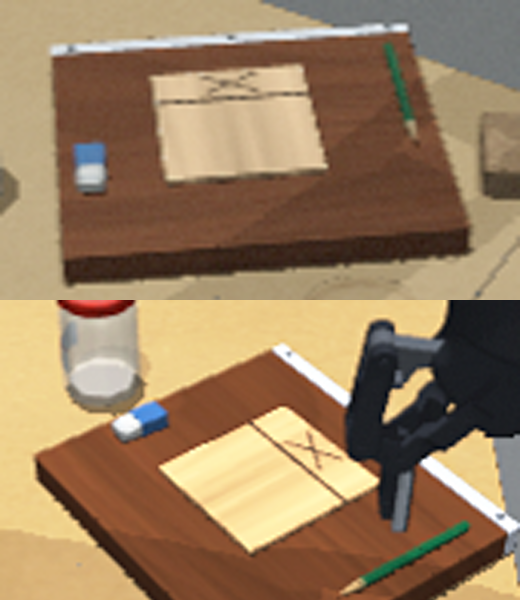

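The crop confirms it: the pale sheet has its cross toward the metal edge. It is the board's strip that I measure next, along with the tool axes.

Run:
```python
from h import *
for n,reg in(("scene",(140,160,226,320)),("side",(130,250,250,370))):
    c=get(n); hsv=cv2.cvtColor(c["img"],cv2.COLOR_BGR2HSV)
    m=((hsv[...,2]>150)&(hsv[...,1]<50)).astype(np.uint8); M=np.zeros_like(m); a,b,e,f=reg; M[a:b,e:f]=m[a:b,e:f]
    k=max(cv2.findContours(M,cv2.RETR_EXTERNAL,cv2.CHAIN_APPROX_NONE)[0],key=cv2.contourArea).reshape(-1,2)
    w=plane(c,k,.025); r=cv2.minAreaRect(w[:,:2].astype(np.float32)); print(n,len(k),r,cv2.boxPoints(r).round(4).tolist())
    print(k.min(0),k.max(0))
    # board dark corners
    h=((hsv[...,0]<15)|(hsv[...,0]>170))&(hsv[...,1]>100)&(hsv[...,2]<140)
s=manip.state();q=s["tool_rot"];Rt=R.from_quat([q[1],q[2],q[3],q[0]]).as_matrix();print(Rt.round(3),s["tool_pos"],s["time"],s["joint_pos"])
b=get("wrist");print(b["Rc"].round(3),b["o"]-np.array(s["tool_pos"]),b["K"])
```

```text
scene 181 ((0.6124188899993896, 0.3344065845012665), (0.013844827190041542, 0.2705056369304657), 38.73519515991211) [[0.5224000215530396, 0.43560001254081726], [0.6916000247001648, 0.22460000216960907], [0.7024000287055969, 0.23319999873638153], [0.5332000255584717, 0.4442000091075897]]
[227 146] [316 153]
side 71 ((0.6716154217720032, 0.26413795351982117), (0.021415365859866142, 0.09349324554204941), 39.19890213012695) [[0.6338000297546387, 0.2935999929904938], [0.6929000020027161, 0.22110000252723694], [0.7095000147819519, 0.23469999432563782], [0.6503999829292297, 0.30709999799728394]]
[327 181] [360 206]
[[-0.  1. -0.]
 [ 1.  0.  0.]
 [ 0. -0. -1.]] [6.24853740e-01 6.59789212e-06 2.45030943e-01] 0.35 [-1.19014680e-01  5.28367097e-02  1.61321405e+00 -8.01389833e-06
  1.47599150e+00 -1.19016901e-01]
[[ 1.    -0.001  0.   ]
 [-0.    -0.965 -0.261]
 [ 0.     0.261 -0.965]] [0.00101928 0.06537538 0.12811269] [[346.04235715   0.         251.88186831]
 [  0.         346.04235715 190.32114354]
 [  0.           0.           1.        ]]
```

Request:
{"op": "servo_tool", "data": {
  "deltas": [
    [[60,-0.015,0.031,0.006,-6.4],[60,-0.015,0.031,0.006,-6.4],[60,-0.015,0.031,0.006,-6.4],[60,-0.015,0.031,0.006,-6.4],[60,-0.015,0.031,0.006,-6.4],[60,-0.015,0.031,0.006,-6.4],[60,-0.015,0.031,0.006,-6.4],[60,-0.015,0.031,0.006,-6.4]]
  ]
}}

```text
time: 1.2
tool_pos: [0.5042, 0.2492, 0.2937]
tool_rot: [-0.0, 0.944, 0.33, 0.0]
contact_force: [0.3, 0.3, 1.3]
gripper_width: 0.598
grasp_force: 0.0
```

Run:
```python
from h import *
c=get("wrist"); np.save("pics/w2.npy",c,allow_pickle=True)
s=manip.state();print(s["tool_pos"],s["time"],s["gripper_width"],s["contact_force"])
cv2.imwrite("pics/w2.png",cv2.resize(c["img"],(800,600)))
```

```text
[0.50256013 0.25315439 0.29513146] 1.25 0.6007704951428967 [-1.37088334  2.57783647  0.11113055]
```

View pics/w2.png

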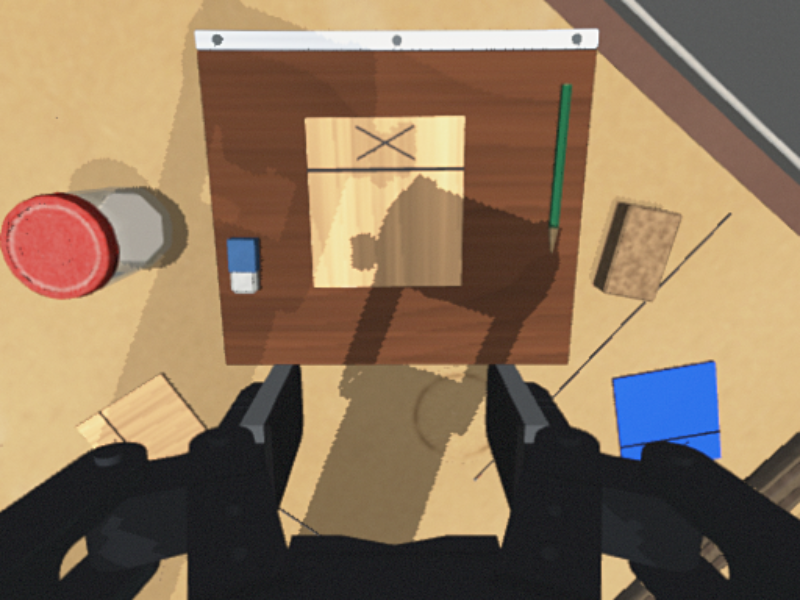

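The wrist view (800x600) shows the strip's outer edge (196,31)-(598,30), the pencil line (307,170)-(464,169) and the sheet's rear edge (313,287)-(462,286). The eraser is at (244,265) and the pencil runs (566,85)-(553,250), both clear of the push lane. Next I fit the lines with the arm settled.

```bash
cat >> h.py <<'E'
def fit(c,pts,h):
    w=plane(c,np.array(pts),h)[:,:2]; 
    for _ in range(4):
        m=w.mean(0);d=np.linalg.svd(w-m)[2][0];r=(w-m)@np.array([-d[1],d[0]]); k=abs(r)<=max(2*np.median(abs(r)),2e-4)
        w=w[k]
    d=d if d[1]>0 else -d
    return w.mean(0),np.array([d[1],-d[0]]),r.std()   # point, normal (to board +x), spread
def edge_outer(c,cols,r0,r1):
    """outer strip edge: per column the strongest brightness/saturation change from above"""
    hsv=cv2.cvtColor(c["img"],cv2.COLOR_BGR2HSV).astype(float); S=hsv[...,1]
    p=[]
    for u in cols:
        g=np.diff(S[r0:r1,u]); i=g.argmin(); 
        if g[i]<-25: p.append((u,r0+i+.5))
    return p
def line_px(c,cols,r0,r1):
    g=cv2.cvtColor(c["img"],cv2.COLOR_BGR2GRAY).astype(float);p=[]
    for u in cols:
        col=g[r0:r1,u]; w=np.clip(np.median(col)-15-col,0,None)
        if w.sum()>0: i=w.argmax(); j=slice(max(i-2,0),i+3); p.append((u,r0+(w[j]*np.arange(r0,r1)[max(i-2,0)-0:i+3]).sum()/w[j].sum() -0 if False else r0+(w[j]*np.arange(max(i-2,0),max(i-2,0)+len(w[j]))).sum()/w[j].sum()))
    return p
E
# tidy the one messy line
python3 - <<'E'
t=open('h.py').read().split('\n')
i=[k for k,l in enumerate(t) if 'if w.sum()>0: i=w.argmax()' in l][0]
t[i]="        if w.sum()>0: k=np.arange(len(w)); w[abs(k-w.argmax())>2]=0; p.append((u,r0+(w*k).sum()/w.sum()))"
open('h.py','w').write('\n'.join(t))
E
python3 - <<'E'
from h import *
c=get("wrist"); s=manip.state()
hsv=cv2.cvtColor(c["img"],cv2.COLOR_BGR2HSV)
E=edge_outer(c,range(130,380,3),8,30); L=line_px(c,range(201,294,2),101,116)
Rr=[]
V=hsv[...,2].astype(float)
for u in range(204,292,2):
    g=np.diff(V[172:195,u]); Rr.append((u,172+g.argmin()+.5))
pe,ne,re=fit(c,E,.025); pl,nl,rl=fit(c,L,.031); pr,nr,rr=fit(c,Rr,.031)
a=lambda n:np.degrees(np.arctan2(n[1],n[0]))
q=s["tool_rot"];Rt=R.from_quat([q[1],q[2],q[3],q[0]]).as_matrix()
t=np.array([-ne[1],ne[0]]);T=np.array(s["tool_pos"])[:2]
print("tool",s["tool_pos"],a(Rt[:2,0]),s["contact_force"])
print("edge",pe,a(ne),re,"line",pl,a(nl),rl,"rear",pr,a(nr),rr)
print("line-edge",(pl-pe)@ne,"rear-edge",(pr-pe)@ne,"tcp-edge",(T-pe)@ne,"line mid lateral minus tcp",(pl-T)@t,"rear lat",(pr-T)@t,"strip lat",(pe-T)@t)
E
```

```text
tool [0.50377173 0.25101962 0.29471595] 39.00032295943473 [ 0.11810259 -0.99400339  0.31203872]
edge [0.60816819 0.34973848] 38.68881892547085 7.984854508566713e-05 line [0.54184136 0.28945895] 39.1437178782945 8.078454996562778e-05 rear [0.47311814 0.23957114] 38.58324008575365 9.492216898230798e-07
line-edge -0.08945172459799551 rear-edge -0.17427818420073338 tcp-edge -0.14319512106906923 line mid lateral minus tcp 0.006206950631100621 rear lat 0.010225119869039675 strip lat 0.01179802071032096
```

Request:
{"op": "servo_tool", "data": {
  "deltas": [
    [[60,-0.011,-0.007,-0.02,-0.3],[60,-0.011,-0.007,-0.035,0],[60,-0.011,-0.007,-0.035,0],[60,-0.01,-0.006,-0.035,0],[60,-0.01,-0.006,-0.035,0],[60,0,0,-0.035,0],[60,0,0,-0.03,0],[60,0,0,-0.015,0]]
  ]
}}

```text
time: 2.1
tool_pos: [0.4501, 0.2135, 0.0499]
tool_rot: [0.0, 0.944, 0.33, -0.002]
contact_force: [0.4, 0.6, -0.9]
gripper_width: 0.601
grasp_force: 0.0
```

Request:
{"op": "servo_tool", "data": {
  "deltas": [
    [[60,0,0,0,0],[60,0,0,-0.003,0],[60,0,0,-0.003,0],[60,0,0,-0.002,0],[60,0,0,-0.002,0],[60,0,0,-0.001,0],[60,0,0,0,0],[60,0,0,0,0]]
  ]
}}

```text
time: 2.9
tool_pos: [0.452, 0.2151, 0.0424]
tool_rot: [0.0, 0.944, 0.33, 0.0]
contact_force: [-1.1, 0.6, -0.3]
gripper_width: 0.598
grasp_force: 0.0
```

Run:
```python
from h import *
c=get("wrist"); d=get("side");s=manip.state();print(s["tool_pos"],s["time"],s["contact_force"])
cv2.imwrite("pics/w3.png",np.hstack([cv2.resize(c["img"],(400,300)),cv2.resize(d["img"][130:250,200:360],(400,300),interpolation=cv2.INTER_CUBIC)]))
```

```text
[0.45204755 0.21504336 0.04242532] 3.0 [ 0.96635863 -0.56357734 -0.38799665]
```

View pics/w3.png

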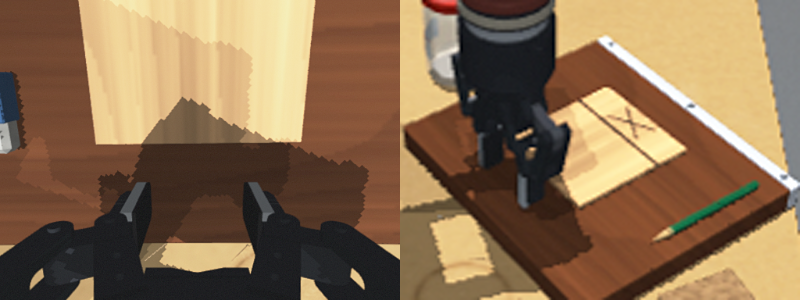

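The wrist half shows the fingertips behind the sheet and centred: tips at (140,185) and (255,185), sheet rear edge at row 142. The tips are still above the board, so I descend slowly.

Request:
{"op": "servo_tool", "data": {
  "deltas": [
    [[60,0,0,-0.002,0],[60,0,0,-0.001,0],[60,0,0,-0.001,0],[60,0,0,-0.001,0],[60,0,0,0,0],[60,0,0,0,0],[60,0,0,0,0],[60,0,0,0,0]]
  ]
}}

```text
time: 3.8
tool_pos: [0.452, 0.215, 0.0374]
tool_rot: [0.0, 0.944, 0.33, 0.0]
contact_force: [-0.2, -0.2, 1.0]
gripper_width: 0.602
grasp_force: 0.0
```

Request:
{"op": "servo_tool", "data": {
  "deltas": [
    [[60,0,0,-0.001,0],[60,0,0,-0.001,0],[60,0,0,-0.001,0],[60,0,0,0,0],[60,0,0,0,0],[60,0,0,0,0],[60,0,0,0,0],[60,0,0,0,0]]
  ]
}}

```text
time: 4.6
tool_pos: [0.4521, 0.215, 0.0357]
tool_rot: [0.0, 0.944, 0.33, -0.0]
contact_force: [-5.9, -1.9, 10.5]
gripper_width: 0.599
grasp_force: 5.2
```

Request:
{"op": "servo_tool", "data": {
  "deltas": [
    [[60,0,0,0.0035,0],[60,0.0078,0.00625,0,0],[60,0.0039,0.0031,0,0],[60,0.0039,0.0031,0,0],[60,0.0039,0.0031,0,0],[60,0.0039,0.0031,0,0],[60,0.0039,0.0031,0,0],[60,0.0039,0.0031,0,0]]
  ]
}}

```text
time: 5.4
tool_pos: [0.4834, 0.2401, 0.0376]
tool_rot: [0.0, 0.944, 0.33, -0.0]
contact_force: [-0.5, 0.5, -0.6]
gripper_width: 0.605
grasp_force: 0.1
```

Request:
{"op": "servo_tool", "data": {
  "deltas": [
    [[60,0.0039,0.0031,0,0],[60,0.0039,0.0031,0,0],[60,0.0039,0.0031,0,0],[60,0.0039,0.0031,0,0],[60,0.0039,0.0031,0,0],[60,0.0039,0.0031,0,0],[60,0.0039,0.0031,0,0],[60,0,0,0,0]]
  ]
}}

```text
time: 6.2
tool_pos: [0.5112, 0.262, 0.038]
tool_rot: [-0.0, 0.944, 0.33, 0.0]
contact_force: [1.0, 0.3, 0.2]
gripper_width: 0.598
grasp_force: 0.0
```

Request:
{"op": "servo_tool", "data": {
  "deltas": [
    [[60,0.0039,0.0031,0,0],[60,0.0039,0.0031,0,0],[60,0.0031,0.0025,0,0],[60,0.0016,0.0012,0,0],[60,0,0,0,0],[60,0,0,0,0],[60,0,0,0,0],[60,0,0,0,0]]
  ]
}}

```text
time: 7.0
tool_pos: [0.5229, 0.2714, 0.0378]
tool_rot: [0.0, 0.944, 0.33, 0.0]
contact_force: [-0.5, -0.3, 0.4]
gripper_width: 0.597
grasp_force: 0.0
```

Run:
```python
from h import *
c=get("wrist"); s=manip.state();T=np.array(s["tool_pos"]);print(T,s["time"],s["contact_force"])
pe=np.array([.60817,.34974]);n=np.array([.7805,.6252]);print((T[:2]-pe)@n)
cv2.imwrite("pics/w4.png",cv2.resize(c["img"],(800,600)))
```

```text
[0.52292374 0.27139775 0.03783169] 7.05 [ 0.39793991  0.25229444 -0.56465608]
-0.11551428355029333
```

View pics/w4.png

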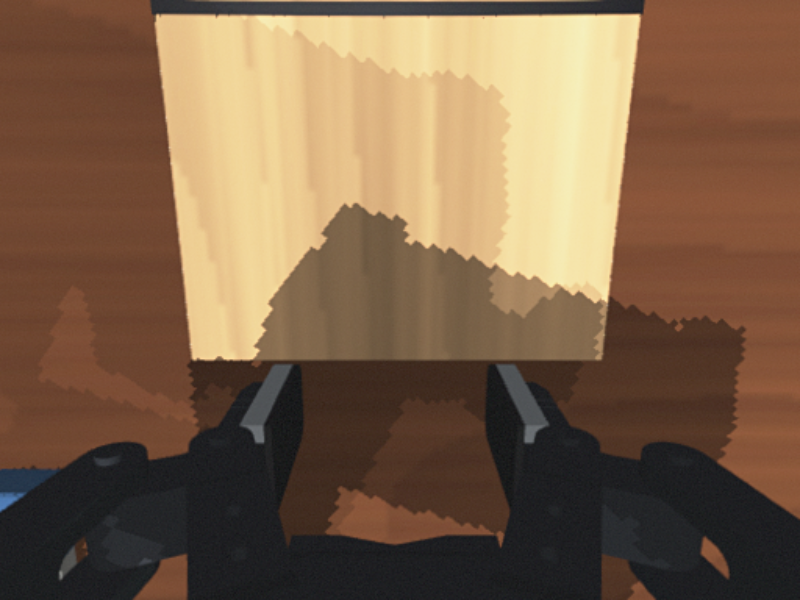

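The sheet (rear edge at row 360) sits against both tips at (285,368) and (500,368), with the pencil line at row 7. From the rear edge I compute what is left to push.

Run:
```python
from h import *
c=get("wrist"); s=manip.state();T=np.array(s["tool_pos"])[:2]
V=cv2.cvtColor(c["img"],cv2.COLOR_BGR2HSV)[...,2].astype(float)
P=[]
for u in range(125,382,3):
    g=np.diff(V[222:238,u])
    if g.min()<-25:P.append((u,222+g.argmin()+.5))
L=[]
for u in range(105,405,4):
    g=np.diff(V[4:16,u]); L.append((u,4+g.argmax()+.5))
pe=np.array([.60817,.34974]);n=np.array([.7805,.6252])
for nm,Q in(("rear",P),("line rear side",L)):
    p,nn,r=fit(c,Q,.031);print(nm,len(Q),(p-pe)@n,np.degrees(np.arctan2(nn[1],nn[0])),r)
    print("  to tcp",(p-T)@n)
```

```text
rear 81 -0.10285444900214119 38.467226261913055 2.353625445600919e-05
  to tcp 0.01263644572124337
line rear side 75 -0.019767685659280467 38.48289183857429 7.572037775207311e-05
  to tcp 0.09572320906410409
```

Request:
{"op": "servo_tool", "data": {
  "deltas": [
    [[60,0.0031,0.0025,0,0],[60,0.0031,0.0025,0,0],[60,0.0031,0.0025,0,0],[60,0.0016,0.0012,0,0],[60,0.0008,0.0006,0,0],[60,0,0,0,0],[60,0,0,0,0],[60,0,0,0,0]]
  ]
}}

```text
time: 7.9
tool_pos: [0.5347, 0.2807, 0.0378]
tool_rot: [-0.0, 0.944, 0.33, 0.0]
contact_force: [0.7, -0.9, -0.2]
gripper_width: 0.599
grasp_force: 0.0
```

Request:
{"op": "servo_tool", "data": {
  "deltas": [
    [[60,-0.004,-0.003,0,0],[60,-0.008,-0.006,0.005,0],[60,0,0,0.04,0],[60,0,0,0.045,0],[60,0,0,0.045,0],[60,0,0,0.02,0],[60,0,0,0,0],[60,0,0,0,0]]
  ]
}}

```text
time: 8.7
tool_pos: [0.5221, 0.2714, 0.1927]
tool_rot: [0.0, 0.944, 0.33, 0.0]
contact_force: [-0.6, 0.6, -1.3]
gripper_width: 0.599
grasp_force: 0.0
```

Run:
```python
from h import *
c=get("wrist"); s=manip.state();print(s["tool_pos"],s["time"])
cv2.imwrite("pics/w5.png",cv2.resize(c["img"],(800,600)))
```

```text
[0.52150757 0.2712064  0.19118389] 8.75
```

View pics/w5.png

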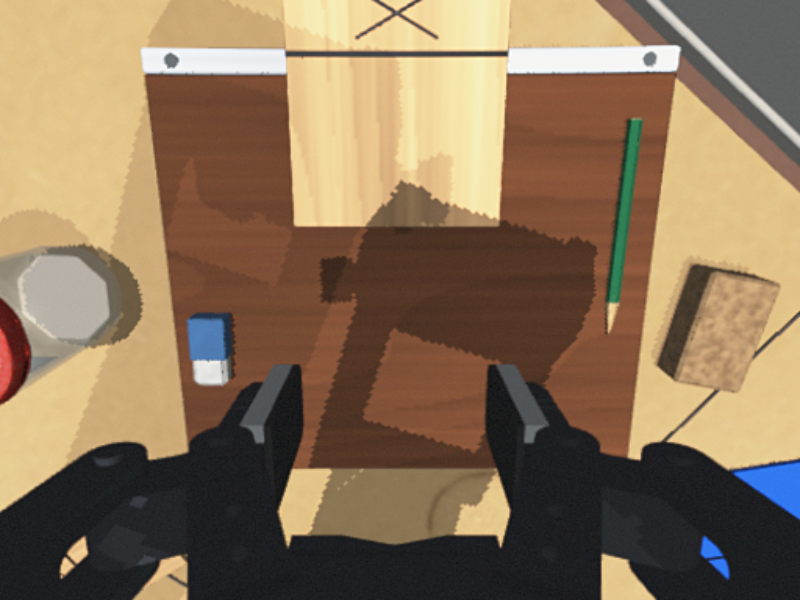

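The line is at (287,54)-(508,53) and the strip's outer edge at (142,47)-(680,46), so it is a few mm short. I measure the remainder in this same view.

Run:
```python
from h import *
c=get("wrist"); s=manip.state();T=np.array(s["tool_pos"])[:2]
E=edge_outer(c,list(range(95,180,3))+list(range(330,430,3)),22,38); L=line_px(c,range(188,322,2),28,42)
pe,ne,re=fit(c,E,.025);pl,nl,rl=fit(c,L,.031)
a=lambda n:np.degrees(np.arctan2(n[1],n[0]))
print("edge",pe,a(ne),re,"line",pl,a(nl),rl,len(E),len(L))
for x in (-.055,.055): print((pl+x*np.array([-nl[1],nl[0]])-pe)@ne)
print("tcp-edge",(T-pe)@ne,s["tool_pos"])
n=np.array([.7805,.6252]);print("old edge pt vs new",(pe-[.60817,.34974])@n, "final tcp-edge of push",(np.array([.5347,.2807])-pe)@ne)
```

```text
edge [0.60816527 0.34981841] 38.69521517289174 9.175112449411406e-05 line [0.61169934 0.33954741] 38.45284777262773 1.0676038416392665e-05 63 67
-0.003895577195502068
-0.0034302665784509798
tcp-edge -0.1170299199396846 [0.52125369 0.27112565 0.19041799]
old edge pt vs new 4.5335523208017546e-05 final tcp-edge of push -0.1005496450700933
```

Request:
{"op": "servo_tool", "data": {
  "deltas": [
    [[60,0,0,-0.035,0],[60,0,0,-0.045,0],[60,0,0,-0.04,0],[60,0,0,-0.02,0],[60,0,0,-0.01,0],[60,0,0,0,0],[60,0,0,0,0],[60,0,0,0,0]]
  ]
}}

```text
time: 9.6
tool_pos: [0.524, 0.2722, 0.0446]
tool_rot: [-0.0, 0.944, 0.33, 0.002]
contact_force: [0.2, -0.7, 0.6]
gripper_width: 0.598
grasp_force: 0.0
```

Request:
{"op": "servo_tool", "data": {
  "deltas": [
    [[60,0,0,-0.0065,0],[60,0,0,0,0],[60,0.004,0.0032,0,0],[60,0.003,0.0024,0,0],[60,0,0,0,0],[60,0,0,0,0],[60,0,0,0,0],[60,0,0,0,0]]
  ]
}}

```text
time: 10.4
tool_pos: [0.5296, 0.2773, 0.0362]
tool_rot: [0.0, 0.944, 0.33, -0.0]
contact_force: [0.4, -0.3, -0.2]
gripper_width: 0.6
grasp_force: 0.0
```

Request:
{"op": "servo_tool", "data": {
  "deltas": [
    [[60,0,0,0.0015,0.2],[60,0.0024,0.0019,0,0],[60,0.0024,0.0019,0,0],[60,0.0016,0.0013,0,0],[60,0.0008,0.0006,0,0],[60,0.0005,0.0004,0,0],[60,0,0,0,0],[60,0,0,0,0]]
  ]
}}

```text
time: 11.2
tool_pos: [0.5374, 0.2835, 0.0378]
tool_rot: [-0.0, 0.944, 0.331, 0.0]
contact_force: [0.3, -0.1, 0.5]
gripper_width: 0.6
grasp_force: 0.0
```

Request:
{"op": "servo_tool", "data": {
  "deltas": [
    [[60,-0.004,-0.003,0,0],[60,-0.008,-0.006,0.005,0],[60,0,0,0.04,0],[60,0,0,0.045,0],[60,0,0,0.045,0],[60,0,0,0.02,0],[60,0,0,0,0],[60,0,0,0,0]]
  ]
}}

```text
time: 12.0
tool_pos: [0.5248, 0.2741, 0.1927]
tool_rot: [0.0, 0.944, 0.331, 0.0]
contact_force: [0.1, 0.1, -0.8]
gripper_width: 0.599
grasp_force: 0.0
```

Request:
{"op": "servo_tool", "data": {
  "deltas": [
    [[60,0,0,0,0],[60,0,0,0,0],[60,0,0,0,0],[60,0,0,0,0],[60,0,0,0,0],[60,0,0,0,0],[60,0,0,0,0],[60,0,0,0,0]]
  ]
}}

```text
time: 12.8
tool_pos: [0.5254, 0.2745, 0.1929]
tool_rot: [-0.0, 0.944, 0.331, 0.0]
contact_force: [-0.7, -0.2, 0.5]
gripper_width: 0.602
grasp_force: 0.0
```

Run:
```python
from h import *
c=get("wrist"); s=manip.state()
E=edge_outer(c,list(range(95,180,3))+list(range(330,430,3)),22,42); L=line_px(c,range(188,322,2),22,44)
pe,ne,re=fit(c,E,.025);pl,nl,rl=fit(c,L,.031)
a=lambda n:np.degrees(np.arctan2(n[1],n[0]))
print("edge",pe,a(ne),re,"line",pl,a(nl),rl,len(E),len(L),s["tool_pos"],s["time"])
for x in (-.055,.055): print((pl+x*np.array([-nl[1],nl[0]])-pe)@ne)
cv2.imwrite("pics/w6.png",cv2.resize(c["img"],(800,600)))
```

```text
edge [0.62163599 0.33286907] 38.61700898427126 0.00015345569679518716 line [0.61426273 0.34207036] 38.665646283151176 4.153335311200568e-05 63 67 [0.52541539 0.27445963 0.19287461] 12.85
2.8338777010652e-05
-6.503812229522921e-05
```

View pics/w6.png

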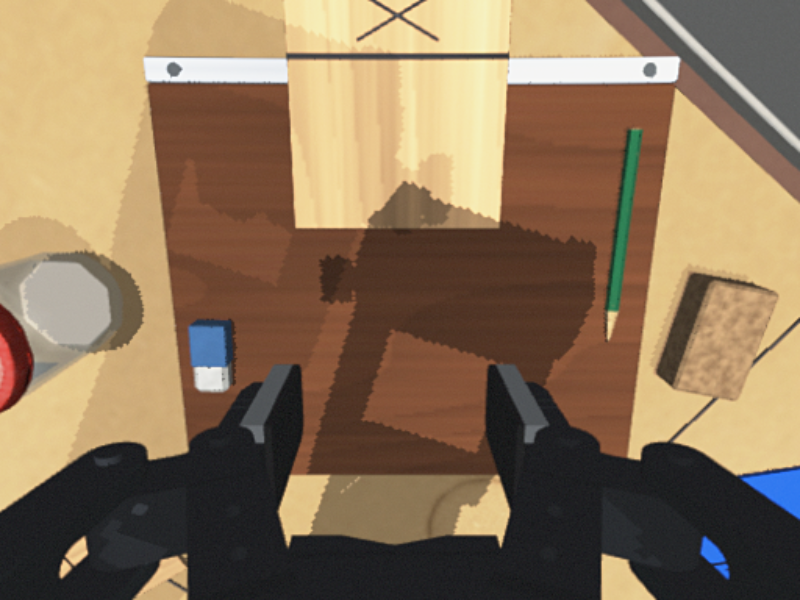

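The line at (287,56)-(510,56) now lies on the strip's outer edge at row 57, within about 0.1 mm by ray casting. The sheet is flat, and the eraser, pencil, block and jar appear untouched.

```bash
python3 -c "
from plant import manip
print(manip.job_done())"
```

```text
the job is handed in; nothing more can be done
None
```

The sheet was pushed until its pencil line lay on the metal-faced edge, about 0.1 mm off at both ends by my measurement (calibration is good to about 2 mm), with the crossed end overhanging and nothing else seen to move; I handed the job in at about 13 s and its result was not shown.

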